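# Clamp a specimen block against the stop of a toggle-clamp fixture

### The job

Put the aluminium specimen block into the guide channel of the clamping fixture and slide it along until it is fully home against the stop screw, then press the toggle clamp's handle down past its dead point so that the rubber pad holds the block there by itself. Feel for the contact: do not push the block hard against the stop screw or force the handle, and leave everything else on the bench where it is.

Things in the scene. Friction and masses are not known exactly. Their poses are not given: they have to be found in the camera images.
- block_center (a point): Centre of the specimen block: plain aluminium, 50 mm long (its x) x 36 mm wide (its y) x 42 mm high (z), 0.14 to 0.28 kg, a flat dark disc 22 mm across on its top. It starts upright on the bench to the robot's right, in one of three places in a row; the others hold a small black puck and a small amber jar.
- fixture: Clamping fixture fixed to the bench. Origin: on the bench, on the middle line of its base plate. x: sliding direction, from the open loading end to the stop and the clamp; z up. Aluminium base plate 12 mm thick, x -137 to +152 mm, y -45 to +45 mm; the block slides on its top, its long side along x (either way round).
- channel (a point): Middle of the guide channel's straight part, on the base plate's top: x -12, y 0, z 12 mm in the fixture; axes as the fixture's. Two steel rails, 8 mm high above the plate and 10 mm thick, guide the block: straight and 41 mm apart over fixture x -55 to +30 mm, flaring out to 61 mm apart at x -125 mm, the loading end.
- stop_bracket (a point): Middle of the bracket (12 mm thick, 38 mm high over the bench) that carries the stop screw: x 54, y 0, z 30 mm in the fixture. The rigid screw, 14 mm across, lies along x and sticks out towards the loading end. Its flat face, which the block's end must touch, lies 12 to 44 mm before this point: set by hand, different every time and not measured, so it must be felt.
- handle_pivot (a point): Hinge axis (along y) of the clamp handle, x 128, y 0, z 92 mm in the fixture; axes as the fixture's. It lies between two steel cheeks (fixture x 67 to 145 mm, 38 mm over all, up to 102 mm high). The clamp arm turns about fixture x 80, z 80 mm: open, it stands upright, up to 165 mm high, its pad jutting 41 mm towards the loading end at the top; closed, it lies level, pad at fixture x 1 mm.
- handle_grip (a point): Point on the centre line of the handle's black rubber sleeve, 90 mm from handle_pivot. Sleeve 20 mm across, 50 to 120 mm from the pivot; its x axis points outwards along the handle. The handle points away from the loading end (to the fixture's +x) and, when open, steeply up; it is pushed over and down to level.
- clamp_handle (a joint): Handle turn, rad: 0 = open (handle 1.105 rad above level; it starts so), 1.105 = level, rigid end of travel. Light friction (0.14 N m) holds it while free. The arm comes down with it: the pad meets the block at about 0.65, then its spring resists with up to about 10 N at handle_grip, most near 0.82, none at the dead point, 0.985; past it the clamp snaps to 1.105 and stays. Let go before, it gives way back.
- pad_face (a point): Centre of the lower face of the clamp's rubber pad, 18 mm across, on a sprung stem under the end of the clamp arm; with the arm upright the stem points to the loading end.

How it is judged:
On the way, in this order (a step that is already met when the one before it is completed fails the run):
1. the block lies in the channel with its end against the stop screw (x of block_center in the frame of stop between -0.027 and -0.022 m and y of block_center in the frame of fixture between -0.006 and 0.006 m and z of block_center in the frame of fixture below 0.037 m and angle between block_center's own z axis and vertical below 0.1 rad), for 0.2 s.
2. the clamp is closed past its dead point and its pad presses on the block (value of joint clamp_handle above 1.04 rad and contact force between clamp_pad and block above 10 N), for 0.2 s.
At the end, for the whole second after the job is handed in: The block stands flat in the channel, its end within 2 mm of the stop screw's face, still; the handle is past its dead point (joint above 1.04) and the pad presses on the block with more than 10 N by itself (all of step 1 and all of step 2 and linear speed of block below 0.01 m/s and contact force between block and the fingers below 0.2 N); the robot touches nothing.
It fails at once if the block is pushed against the stop screw with more than 30 N (contact force between block and stop above 30 N).
It fails at once if the handle is pushed with more than 40 N (contact force between clamp_handle and anything else above 40 N).
It fails at once if another thing on the bench is moved by more than 20 mm (distance of any of puck, stain_jar, petri, slide_box, beaker, wash_bottle, tub from where it was at the start of the episode above 0.02 m).
It also fails if it takes over 64 s, if anything falls off the work surface, if the arm or the gripper's body presses on something with over 40 N, if the wrist force passes 120 N, or if a joint passes its speed limit or range.

### The arm

A 6-joint arm with a two-finger parallel gripper is mounted at the origin on the work surface. World frame = base frame: x ahead of the robot, y to its left, z up, the work surface at z = 0. Lengths are in m, angles in rad, forces in N, time in s.
With the tool pointing down it reaches from about 0.325 to 0.85 m from the base axis. Payload 15.5 kg.
Tool frame: the origin (TCP) lies on the centre line of the jaws, within the pads' length; the fingertips stand 11 mm ahead of it and the grasp point (between the pads) lies 8 mm behind it; z points along the fingers, y is the direction in which the jaws open and shut (so a half turn about z gives the same grasp; the last joint's range is limited). The gripper opens to 91 mm and grips with 3 to 60 N. Pads are 32 mm wide; open, the fingers measure 118 mm over their backs; the gripper's body (76 mm by 178 mm) begins 60 mm behind the grasp point.
Start: joints at [-1.254, 0.494, 1.345, -0, 1.302, -0.096], TCP at [0.25, -0.573, 0.225] pointing down, gripper open.
Joint ranges: [-2.91, 2.91], [-0.82, 2.16], [0.22, 2.67], [-1.22, 4.37], [0.12, 2.79], [-3.08, 3.08]. Speed limits (rad/s): [1.89, 1.89, 2.57, 3.01, 3.01, 3.01].

### API

Orientations are given as a 3x3 rotation matrix whose columns are the frame's x, y, z axes.
In Python, from plant import * gives the robot as it stands.
- The arm moves only by the tool jog_arm, never from a script. Its argument "steps" is one flat list of numbers, 7 for each row, row after row: the turn, a rotation vector about the tool's x, y, z in units of 5 degrees (1.0 is 5 degrees), then the shift along the tool's x, y, z in m, then the closure in counts, from 0 (fully open) to 255 (shut). A call has 1 to 10 rows; each row is the pose to reach, as a shift and turn from the pose commanded when the call began, along the tool's axes at that moment; what a row does not reach only later rows make up. A row lasts 1/12 s, in which the tool goes at most 41.7 mm and 7.16 degrees, less where a joint would pass 70% of its speed; a pose out of reach is approached as far as the arm can. A call with a gripper value outside its range is refused whole. The fingers move at their own pace and stop on an object; the grip force is fixed at half the most. Time passes only in rows, so rows that repeat a pose let the fingers close. It gives the time, the measured TCP pose, the force and the opening at its end, in the units of the state.
- get_state(): the state, without advancing time (a new reading comes with each control period).
- read_camera(name): name is "scene" or "top"; returns a dict with "frame" (480x640x3 uint8, red, green, blue), "fovy" (degrees; the focal length in pixels is half the picture's height over the tangent of half this angle, whatever the lens; pixels are square), "cx", "cy" (the principal point, pixels), "extrinsics" (4x4, takes a point from camera to world coordinates). Camera axes: x right, y down, z forward; pixel columns grow to the right and rows downward; lengths in m; the calibration is good to about 2 mm. A picture is of the moment at which its call begins. There is no depth.
- job_done(): hands the job in, once; it reports no verdict.
The state is a dict: "t": time; "joint_positions": joint angles; "joint_velocities": joint speeds; "joint_torque": joint torques, N m; "eef_pos": TCP position; "eef_rot": TCP orientation; "contact_force": force on the tool from outside, world axes, zero at the start; "wrist_torque": the same for the moment, N m; "gripper_width": finger opening in m.
Only numpy, scipy, OpenCV 4.12 (cv2) and the standard library are available. Lean on these libraries where they do the work, as an engineer would, in place of code of your own. Each camera call takes 0.05 s, during which the arm holds its last target. There are 200 camera calls.

## Working session

There is one attempt and no reset: what is moved stays moved. The work goes in short steps, Python scripts to look and compute and a tool call to move; the robot and the scene stay as the last step left them, time stands still between calls to the robot, and variables do not carry over. Pictures are saved under pics/ and viewed, about 8 in all and at most 12, crops included, and the job is handed in when it is done.

Besides the shell and the picture viewer there is one more tool, called after "Call:" by a JSON object that holds its "method" and its "body", one argument or row to a line. jog_arm: Moves the arm, as the interface text tells. Its arguments: {"type":"object","properties":{"steps":{"type":"array"}},"required":["steps"]}

```bash
ls; mkdir -p pics; cat > h.py <<'E'
from plant import *
import numpy as np, cv2
def cam(n):
    c=read_camera(n); f=240/np.tan(np.radians(c["fovy"])/2); c["f"]=f; return c
def ray(c,u,v):
    T=np.array(c["extrinsics"]); d=T[:3,:3]@np.array([(u-c["cx"])/c["f"],(v-c["cy"])/c["f"],1]); return T[:3,3],d
def plane(c,u,v,z):
    o,d=ray(c,u,v); return o+d*(z-o[2])/d[2]
def proj(c,p):
    T=np.array(c["extrinsics"]); q=T[:3,:3].T@(np.array(p)-T[:3,3]); return q[:2]/q[2]*c["f"]+[c["cx"],c["cy"]]
def tri(c1,p1,c2,p2):
    o1,d1=ray(c1,*p1);o2,d2=ray(c2,*p2)
    s=np.linalg.lstsq(np.c_[d1,-d2],o2-o1,rcond=None)[0]; a=o1+d1*s[0];b=o2+d2*s[1]
    return (a+b)/2,np.linalg.norm(a-b)
E
python3 - <<'E'
from h import *
for n in("scene","top"):
    c=cam(n); cv2.imwrite(f"pics/{n}1.png",c["frame"][:,:,::-1]); print(n,c["f"],c["cx"],c["cy"],np.round(c["extrinsics"],3).tolist())
print(get_state())
E
```

```text
pics
scene 437.86830674166924 325.8727390945172 236.1997485099605 [[0.685, 0.532, -0.497, 0.859], [0.728, -0.49, 0.479, -0.363], [0.012, -0.691, -0.723, 0.602], [0.0, 0.0, 0.0, 1.0]]
top 529.927087842282 319.77736431103995 238.80806668557818 [[0.006, -0.998, 0.059, 0.474], [-1.0, -0.007, -0.013, -0.036], [0.014, -0.059, -0.998, 1.045], [0.0, 0.0, 0.0, 1.0]]
{'t': 0.1, 'joint_positions': array([-1.25447493e+00,  4.94144699e-01,  1.34603950e+00, -6.46143184e-07,
        1.30249011e+00, -9.54700797e-02]), 'joint_velocities': array([ 4.94573288e-04, -9.39254993e-04, -5.78986073e-05,  2.49731710e-03,
       -9.66245160e-04,  4.23869954e-04]), 'joint_torque': array([ 3.05786474e-03, -8.80241275e+01, -3.82542622e+01,  7.12743751e-02,
        4.82894573e-02, -6.97348491e-05]), 'eef_pos': array([ 0.25007963, -0.57244656,  0.22439323]), 'eef_rot': array([[ 9.16405201e-01,  4.00251663e-01, -3.37066333e-04],
       [ 4.00251791e-01, -9.16404631e-01,  1.02779922e-03],
       [ 1.02489197e-04, -1.07679195e-03, -9.99999415e-01]]), 'contact_force': array([-0.0482326 , -0.96415635, -0.7703247 ]), 'wrist_torque': array([-0.00862097,  0.00223651, -0.00775538]), 'gripper_width': 0.09101908033742662}
```

View pics/scene1.png

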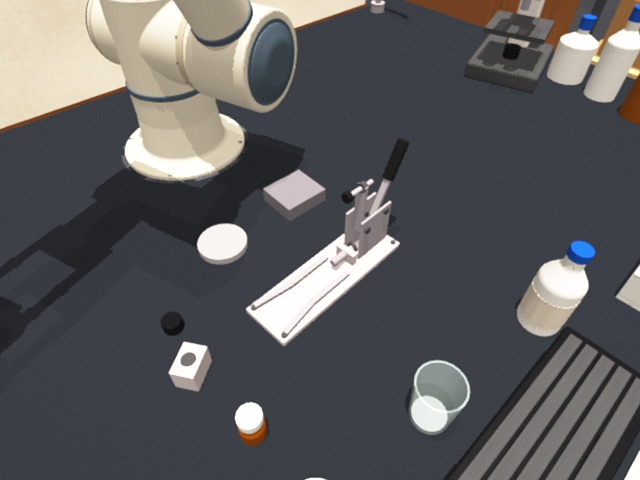

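View pics/top1.png

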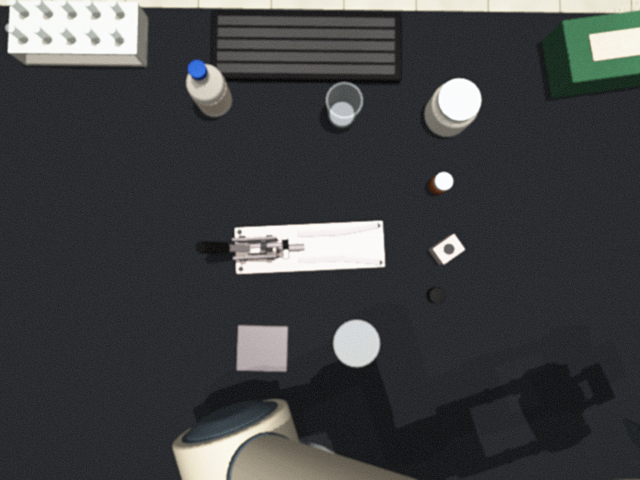

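The fixture's base plate is in the top view at u 235–385, v 221–273, with its loading end on the right and the handle at the left end around (212,247). The block is at (448,249), between the amber jar (441,183) and the puck (437,296).

```bash
python3 - <<'E'
from h import *
c=cam("top"); im=c["frame"]; m=(im.min(2)>130).astype(np.uint8)
def comp(u0,u1,v0,v1):
    k=np.zeros_like(m);k[v0:v1,u0:u1]=m[v0:v1,u0:u1]
    cs,_=cv2.findContours(k,cv2.RETR_EXTERNAL,cv2.CHAIN_APPROX_NONE);return max(cs,key=cv2.contourArea)
f=comp(225,395,212,282); r=cv2.minAreaRect(f); print("fix",r); b=cv2.boxPoints(r)
P=np.array([plane(c,*p,0.012)for p in b]);print(P.round(4))
h=comp(425,470,230,270); hull=cv2.convexHull(h); 
for p in cv2.approxPolyDP(hull,2,True)[:,0]: print(p,plane(c,*p,.042).round(4),plane(c,*p,0).round(4))
d=(im.max(2)<110).astype(np.uint8);k=np.zeros_like(d);k[238:260,438:460]=d[238:260,438:460]
n,l,s,ce=cv2.connectedComponentsWithStats(k);print(s,ce)
for q in ce[1:]:print(plane(c,*q,.042).round(4))
big=np.hstack([cv2.resize(im[215:280,222:400],None,fx=4,fy=4,interpolation=2)[:, :]]);cv2.imwrite("pics/fx.png",big[:,:,::-1])
cv2.imwrite("pics/bl.png",cv2.resize(im[225:273,420:478],None,fx=10,fy=10,interpolation=2)[:,:,::-1])
E
```

```text
fix ((308.1549072265625, 246.8300018310547), (47.20478057861328, 151.41769409179688), 87.33700561523438)
[[ 0.5573  0.123   0.012 ]
 [ 0.5733 -0.1726  0.012 ]
 [ 0.481  -0.1768  0.012 ]
 [ 0.4655  0.1173  0.012 ]]
[454 234] [ 0.5441 -0.3047  0.042 ] [ 0.5471 -0.3159  0.    ]
[464 249] [ 0.5157 -0.3235  0.042 ] [ 0.5174 -0.3355  0.    ]
[442 263] [ 0.4888 -0.2813  0.042 ] [ 0.4894 -0.2916  0.    ]
[433 248] [ 0.5172 -0.2644  0.042 ] [ 0.519 -0.274  0.   ]
[[     0      0    640    480 307092]
 [   438    238      8      5     24]
 [   458    238      2      2      3]
 [   445    245      8      8     55]
 [   452    254      8      6     25]
 [   438    259      1      1      1]] [[319.45452503 239.49685436]
 [440.375      239.375     ]
 [458.66666667 238.33333333]
 [448.54545455 248.65454545]
 [456.72       257.48      ]
 [438.         259.        ]]
[ 0.5337 -0.2786  0.042 ]
[ 0.5359 -0.3135  0.042 ]
[ 0.5161 -0.294   0.042 ]
[ 0.4995 -0.3094  0.042 ]
[ 0.4964 -0.2738  0.042 ]
```

View pics/bl.png

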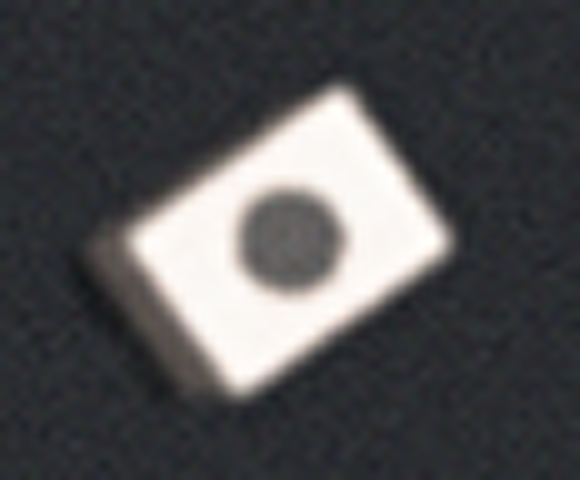

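View pics/fx.png

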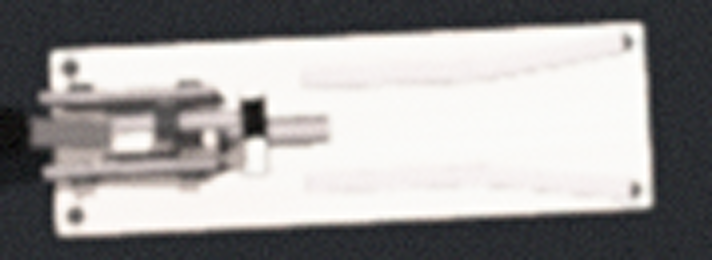

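Both crops are sharp. The block's top corners in its crop are at (128,240), (340,85), (455,240) and (240,398), with the disc in the middle. The plate corners in the fixture crop are at (52,50), (642,22), (652,207) and (60,237), and the stop screw's tip is at x≈330.

```bash
cat >> h.py <<'E'
import json
def delta(p,yaw_y,s=None):
    "shift (tool axes) and z turn (5deg units) to TCP p with tool y at yaw (deg), tool down"
    s=s or get_state(); R=np.array(s["eef_rot"]); d=R.T@(np.array(p)-s["eef_pos"])
    y=np.radians(yaw_y); Y=np.array([np.cos(y),np.sin(y),0]); Z=np.array([0,0,-1.]); Rt=np.c_[np.cross(Y,Z),Y,Z]
    rv=cv2.Rodrigues(R.T@Rt)[0].ravel()
    return (np.degrees(rv)/5).round(2),d.round(4)
E
python3 - <<'E'
from h import *
c=cam("top")
cr=[(52,50),(642,22),(652,207),(60,237)]
W=np.array([plane(c,222+(x+.5)/4-.5,215+(y+.5)/4-.5,.012) for x,y in cr]);print(W.round(4))
LT,RT,RB,LB=W
print("len",np.linalg.norm(LT-RT),np.linalg.norm(LB-RB),"wid",np.linalg.norm(LT-LB),np.linalg.norm(RT-RB))
ax=(LT+LB-RT-RB);ax/=np.linalg.norm(ax); ang=np.degrees(np.arctan2(ax[1],ax[0]))
o=W.mean(0)-ax*.0075; print("axis",ax,ang,"origin",o)
q=plane(c,222+330.5/4-.5,215+130/4,.034);print("screw tip fx x",(q-o)@ax)
json.dump(dict(o=[o[0],o[1],0],ang=ang),open("fx.json","w"))
b=[(128,240),(340,85),(455,240),(240,398)]
B=np.array([plane(c,420+(x+.5)/10-.5,225+(y+.5)/10-.5,.042) for x,y in b]);print(B.round(4),B.mean(0))
l=B[1]-B[0]+B[2]-B[3];print("long",np.linalg.norm(l)/2,np.degrees(np.arctan2(l[1],l[0])))
w=B[1]-B[2]+B[0]-B[3];print("wid",np.linalg.norm(w)/2,np.degrees(np.arctan2(w[1],w[0])))
print(delta([B.mean(0)[0],B.mean(0)[1],.12],36.2))
E
```

```text
[[ 0.5566  0.1168  0.012 ]
 [ 0.5725 -0.1715  0.012 ]
 [ 0.482  -0.1764  0.012 ]
 [ 0.4656  0.1115  0.012 ]]
len 0.2887518802935282 0.2883032970689593 wid 0.09115078507740963 0.09064449933992644
axis [-0.05583025  0.99844028  0.        ] 93.20050183515693 origin [ 0.51959749 -0.03739088  0.012     ]
screw tip fx x 0.018060583584065627
[[ 0.5161 -0.2631  0.042 ]
 [ 0.5459 -0.3038  0.042 ]
 [ 0.5166 -0.3255  0.042 ]
 [ 0.4863 -0.2843  0.042 ]] [ 0.51623273 -0.29417247  0.042     ]
long 0.05079526491302292 -53.74318555603535
wid 0.036544881035548066 35.853701729404044
(array([-1.000e-02, -1.000e-02, -2.052e+01]), array([ 0.3553, -0.1485,  0.1047]))
```

Call:
{"method": "jog_arm", "body": {
  "steps": [0, 0, -20.5, 0.3553, -0.1485, 0.08, 60, 0, 0, -20.5, 0.3553, -0.1485, 0.08, 60, 0, 0, -20.5, 0.3553, -0.1485, 0.08, 60, 0, 0, -20.5, 0.3553, -0.1485, 0.08, 60, 0, 0, -20.5, 0.3553, -0.1485, 0.08, 60, 0, 0, -20.5, 0.3553, -0.1485, 0.08, 60, 0, 0, -20.5, 0.3553, -0.1485, 0.08, 60, 0, 0, -20.5, 0.3553, -0.1485, 0.08, 60, 0, 0, -20.5, 0.3553, -0.1485, 0.08, 60, 0, 0, -20.5, 0.3553, -0.1485, 0.08, 60]
}}

```text
t: 1.03
eef_pos: [0.5186, -0.2906, 0.1439]
eef_rot: [[-0.099, 0.995, -0.0], [0.995, 0.099, 0.001], [0.001, -0.0, -1.0]]
contact_force: [-1.4, 0.3, -0.5]
gripper_width: 0.0697
```

```bash
python3 - <<'E'
from h import *
print(delta([.5162,-.2942,.10],36.1),get_state()["eef_pos"])
E
```

```text
(array([ 0.  , -0.02, -6.08]), array([-0.0034, -0.0027,  0.0438])) [ 0.51858706 -0.29062802  0.14385056]
```

Call:
{"method": "jog_arm", "body": {
  "steps": [0, 0, -6.1, -0.0034, -0.0027, 0.04, 60, 0, 0, -6.1, -0.0034, -0.0027, 0.04, 60, 0, 0, -6.1, -0.0034, -0.0027, 0.04, 60, 0, 0, -6.1, -0.0034, -0.0027, 0.04, 60, 0, 0, -6.1, -0.0034, -0.0027, 0.04, 60, 0, 0, -6.1, -0.0034, -0.0027, 0.04, 60, 0, 0, -6.1, -0.0034, -0.0027, 0.04, 60]
}}

```text
t: 1.62
eef_pos: [0.5139, -0.2981, 0.1048]
eef_rot: [[-0.582, 0.813, -0.0], [0.813, 0.582, 0.0], [0.0, -0.0, -1.0]]
contact_force: [-0.2, -0.4, 0.2]
gripper_width: 0.0696
```

```bash
python3 - <<'E'
from h import *
print(delta([.5162,-.2942,.028],36.1),get_state()["eef_pos"])
c=cam("scene"); im=c["frame"][300:440,100:300]; cv2.imwrite("pics/s2.png",cv2.resize(im,None,fx=4,fy=4)[:,:,::-1])
E
```

```text
(array([-0. , -0. , -0.1]), array([0.0018, 0.0041, 0.0768])) [ 0.51388583 -0.29806759  0.10482881]
```

View pics/s2.png

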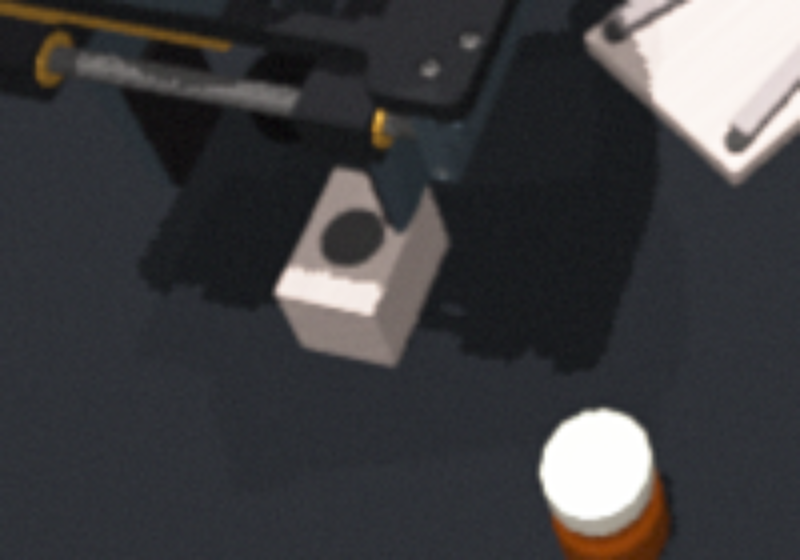

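The fingers straddle the block's width as planned, with the block around (365,270) in the crop and the jar clear of the gripper. I'll go down and grip it.

Call:
{"method": "jog_arm", "body": {
  "steps": [0, 0, 0, 0.0018, 0.004, 0.03, 60, 0, 0, 0, 0.0018, 0.004, 0.06, 60, 0, 0, 0, 0.0018, 0.004, 0.077, 60, 0, 0, 0, 0.0018, 0.004, 0.077, 60, 0, 0, 0, 0.0018, 0.004, 0.077, 255, 0, 0, 0, 0.0018, 0.004, 0.077, 255, 0, 0, 0, 0.0018, 0.004, 0.077, 255, 0, 0, 0, 0.0018, 0.004, 0.077, 255, 0, 0, 0, 0.0018, 0.004, 0.077, 255, 0, 0, 0, 0.0018, 0.004, 0.077, 255]
}}

```text
t: 2.5
eef_pos: [0.5165, -0.2946, 0.0287]
eef_rot: [[-0.584, 0.812, 0.001], [0.812, 0.584, -0.001], [-0.001, 0.0, -1.0]]
contact_force: [-0.5, 0.2, 7.3]
gripper_width: 0.036
```

```bash
cat >> h.py <<'E'
F=json.load(open("fx.json")); O=np.array(F["o"]); A=np.radians(F["ang"])
RF=np.array([[np.cos(A),-np.sin(A),0],[np.sin(A),np.cos(A),0],[0,0,1]])
def fx(p): return O+RF@np.array(p)
def infx(): return (RF.T@(get_state()["eef_pos"]-O)).round(4)
E
python3 - <<'E'
from h import *
print(delta([.5165,-.2946,.085],36.1)); print(delta(fx([-.085,0,.085]),3.2),fx([-.085,0,.085]))
E
```

```text
(array([ 0.  ,  0.01, -0.08]), array([-0.0001, -0.    , -0.0563]))
(array([0.01, 0.01, 6.5 ]), array([ 0.1353,  0.107 , -0.0564])) [ 0.52434306 -0.1222583   0.085     ]
```

Call:
{"method": "jog_arm", "body": {
  "steps": [0, 0, 0, 0, 0, -0.03, 255, 0, 0, 0, 0, 0, -0.056, 255, 0, 0, 6.5, 0.0338, 0.0268, -0.056, 255, 0, 0, 6.5, 0.0676, 0.0535, -0.056, 255, 0, 0, 6.5, 0.1015, 0.08, -0.056, 255, 0, 0, 6.5, 0.1353, 0.107, -0.056, 255, 0, 0, 6.5, 0.1353, 0.107, -0.056, 255, 0, 0, 6.5, 0.1353, 0.107, -0.056, 255, 0, 0, 6.5, 0.1353, 0.107, -0.056, 255, 0, 0, 6.5, 0.1353, 0.107, -0.056, 255]
}}

```text
t: 3.33
eef_pos: [0.5243, -0.1223, 0.0841]
eef_rot: [[-0.058, 0.998, 0.0], [0.998, 0.058, -0.0], [-0.0, 0.0, -1.0]]
contact_force: [0.3, -0.3, -1.6]
gripper_width: 0.0357
```

```bash
python3 - <<'E'
from h import *
print(delta(fx([-.085,0,.042]),3.2),infx())
for n in("scene","top"):
    c=cam(n); im=c["frame"]; im=im[180:400,150:410] if n=="scene" else im[200:290,280:430]
    cv2.imwrite(f"pics/{n}3.png",cv2.resize(im,None,fx=3,fy=3)[:,:,::-1])
E
```

```text
(array([0.  , 0.  , 0.03]), array([0.0001, 0.0001, 0.0421])) [-0.0851  0.0001  0.0841]
```

View pics/scene3.png

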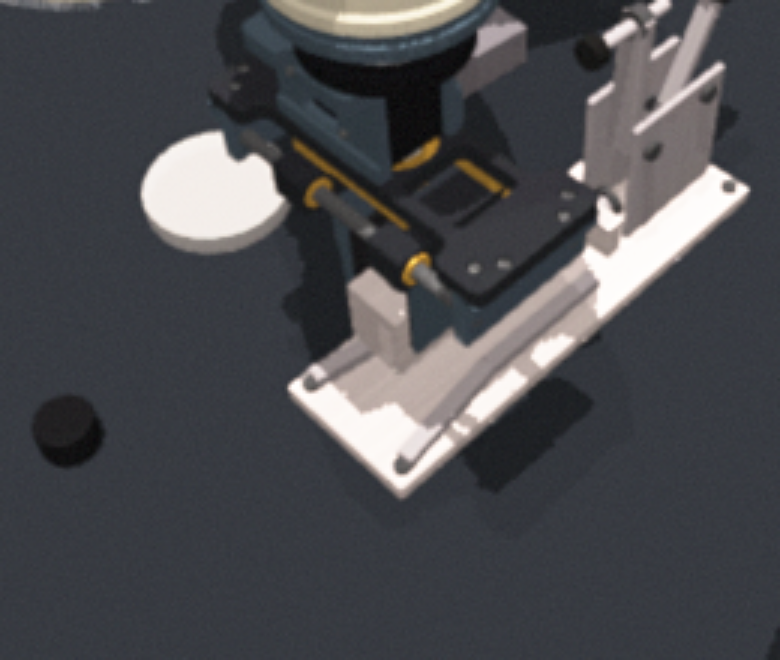

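The block hangs over the flared end of the channel at about (380,320) in the crop, aligned with the rails. I'll lower it, release it, and lift clear.

Call:
{"method": "jog_arm", "body": {
  "steps": [0, 0, 0, 0, 0, 0.025, 255, 0, 0, 0, 0, 0, 0.036, 255, 0, 0, 0, 0, 0, 0.04, 255, 0, 0, 0, 0, 0, 0.0425, 255, 0, 0, 0, 0, 0, 0.0425, 255, 0, 0, 0, 0, 0, 0.0425, 120, 0, 0, 0, 0, 0, 0.0425, 120, 0, 0, 0, 0, 0, 0.0425, 120, 0, 0, 0, 0, 0, 0.0425, 100]
}}

```text
t: 4.18
eef_pos: [0.5244, -0.1221, 0.0419]
eef_rot: [[-0.056, 0.998, 0.001], [0.998, 0.056, -0.0], [-0.0, 0.001, -1.0]]
contact_force: [0.3, -0.0, -0.2]
gripper_width: 0.0522
```

Call:
{"method": "jog_arm", "body": {
  "steps": [0, 0, 0, 0, 0, -0.03, 100, 0, 0, 0, 0, 0, -0.05, 100, 0, 0, 0, -0.04, 0, -0.05, 200, 0, 0, 0, -0.062, 0, -0.05, 200, 0, 0, 0, -0.062, 0, -0.05, 200, 0, 0, 0, -0.062, 0, -0.03, 200, 0, 0, 0, -0.062, 0, 0, 200, 0, 0, 0, -0.062, 0, 0.004, 200, 0, 0, 0, -0.062, 0, 0.004, 200]
}}

```text
t: 4.93
eef_pos: [0.5264, -0.1831, 0.0363]
eef_rot: [[-0.056, 0.998, -0.003], [0.998, 0.056, 0.002], [0.002, -0.003, -1.0]]
contact_force: [0.6, 0.0, 0.5]
gripper_width: 0.0194
```

```bash
python3 - <<'E'
from h import *
print(infx(),get_state()["contact_force"],get_state()["gripper_width"])
c=cam("scene"); im=c["frame"][180:400,150:410]
cv2.imwrite(f"pics/s4.png",cv2.resize(im,None,fx=3,fy=3)[:,:,::-1])
E
```

```text
[-0.1459  0.0014  0.0363] [0.56789048 0.03603752 0.48933718] 0.019445377845493363
```

View pics/s4.png

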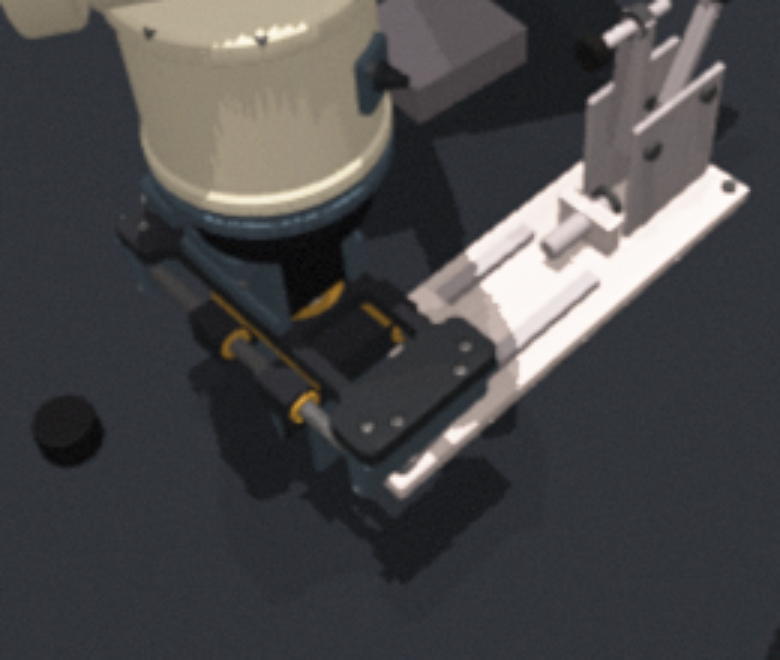

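The block is hidden under the gripper; the rails and the screw are visible. I'll push it from behind in small steps.

Call:
{"method": "jog_arm", "body": {
  "steps": [0, 0, 0, 0.01, 0.0014, 0, 200, 0, 0, 0, 0.018, 0.0014, 0, 200, 0, 0, 0, 0.026, 0.0014, 0, 200, 0, 0, 0, 0.034, 0.0014, 0, 200, 0, 0, 0, 0.042, 0.0014, 0, 200, 0, 0, 0, 0.05, 0.0014, 0, 200, 0, 0, 0, 0.056, 0.0014, 0, 200, 0, 0, 0, 0.062, 0.0014, 0, 200, 0, 0, 0, 0.066, 0.0014, 0, 200, 0, 0, 0, 0.07, 0.0014, 0, 200]
}}

```text
t: 5.82
eef_pos: [0.5249, -0.1135, 0.0374]
eef_rot: [[-0.056, 0.998, -0.0], [0.998, 0.056, -0.0], [-0.0, -0.0, -1.0]]
contact_force: [0.8, -3.1, 2.9]
gripper_width: 0.0198
```

Call:
{"method": "jog_arm", "body": {
  "steps": [0, 0, 0, 0.003, 0, 0, 200, 0, 0, 0, 0.006, 0, 0, 200, 0, 0, 0, 0.009, 0, 0, 200, 0, 0, 0, 0.012, 0, 0, 200, 0, 0, 0, 0.014, 0, 0, 200, 0, 0, 0, 0.016, 0, 0, 200, 0, 0, 0, 0.016, 0, 0, 200]
}}

```text
t: 6.4
eef_pos: [0.5239, -0.0975, 0.0373]
eef_rot: [[-0.056, 0.998, -0.0], [0.998, 0.056, 0.0], [0.0, -0.0, -1.0]]
contact_force: [0.4, -0.0, -0.2]
gripper_width: 0.0201
```

```bash
python3 - <<'E'
from h import *
print(infx(),get_state()["contact_force"])
c=cam("top"); im=c["frame"][200:290,225:405]
cv2.imwrite(f"pics/t5.png",cv2.resize(im,None,fx=4,fy=4)[:,:,::-1])
E
```

```text
[-0.0603 -0.001   0.0373] [ 0.44610277 -0.03231973 -0.21120506]
```

View pics/t5.png

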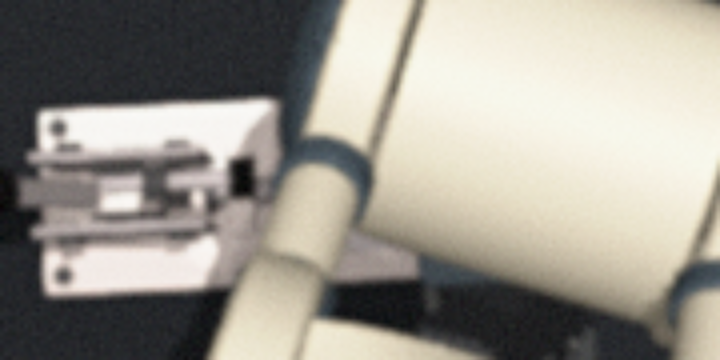

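The arm hides the block in this view, so I'll rely on force and feel for the stop.

Call:
{"method": "jog_arm", "body": {
  "steps": [0, 0, 0, 0.001, -0.001, 0, 200, 0, 0, 0, 0.002, -0.001, 0, 200, 0, 0, 0, 0.003, -0.001, 0, 200, 0, 0, 0, 0.004, -0.001, 0, 200, 0, 0, 0, 0.005, -0.001, 0, 200, 0, 0, 0, 0.006, -0.001, 0, 200, 0, 0, 0, 0.007, -0.001, 0, 200, 0, 0, 0, 0.008, -0.001, 0, 200]
}}

```text
t: 7.12
eef_pos: [0.5226, -0.0899, 0.0374]
eef_rot: [[-0.056, 0.998, -0.0], [0.998, 0.056, 0.0], [0.0, -0.0, -1.0]]
contact_force: [1.3, -0.9, -1.0]
gripper_width: 0.0196
```

Call:
{"method": "jog_arm", "body": {
  "steps": [0, 0, 0, 0.0005, 0, 0, 200, 0, 0, 0, 0.001, 0, 0, 200, 0, 0, 0, 0.0015, 0, 0, 200, 0, 0, 0, 0.002, 0, 0, 200]
}}

```text
t: 7.45
eef_pos: [0.5225, -0.088, 0.0374]
eef_rot: [[-0.056, 0.998, -0.0], [0.998, 0.056, 0.0], [0.0, -0.0, -1.0]]
contact_force: [0.0, -0.4, -0.9]
gripper_width: 0.0197
```

Call:
{"method": "jog_arm", "body": {
  "steps": [0, 0, 0, 0.0005, 0, 0, 200, 0, 0, 0, 0.001, 0, 0, 200]
}}

```text
t: 7.62
eef_pos: [0.5225, -0.087, 0.0374]
eef_rot: [[-0.056, 0.998, 0.0], [0.998, 0.056, -0.0], [-0.0, 0.0, -1.0]]
contact_force: [-0.2, -4.4, -1.1]
gripper_width: 0.0196
```

Call:
{"method": "jog_arm", "body": {
  "steps": [0, 0, 0, 0.0005, 0, 0, 200, 0, 0, 0, 0.001, 0, 0, 200]
}}

```text
t: 7.78
eef_pos: [0.5227, -0.0868, 0.0375]
eef_rot: [[-0.057, 0.998, 0.0], [0.998, 0.057, -0.001], [-0.001, 0.0, -1.0]]
contact_force: [-3.2, -14.3, 2.0]
gripper_width: 0.0198
```

Contact: the force rose to 14 N and the TCP stopped at fixture x ≈ −0.0495, which agrees with the screw tip seen at +0.018. I'll back off, lift, and look at the block.

Call:
{"method": "jog_arm", "body": {
  "steps": [0, 0, 0, -0.002, 0, 0, 200, 0, 0, 0, -0.02, 0, 0, 200, 0, 0, 0, -0.04, 0, 0, 200, 0, 0, 0, -0.04, 0, -0.04, 255, 0, 0, 0, -0.04, 0, -0.08, 255, 0, 0, 0, -0.04, 0, -0.12, 255, 0, 0, 0, -0.04, 0, -0.16, 255, 0, 0, 0, -0.06, 0, -0.2, 255, 0, 0, 0, -0.08, 0, -0.213, 255, 0, 0, 0, -0.08, 0, -0.213, 255]
}}

```text
t: 8.62
eef_pos: [0.5289, -0.1691, 0.2548]
eef_rot: [[-0.055, 0.998, 0.007], [0.998, 0.055, -0.004], [-0.004, 0.007, -1.0]]
contact_force: [0.3, -0.5, 0.5]
gripper_width: 0.0008
```

```bash
python3 - <<'E'
from h import *
print(infx(),delta(fx([.13,0,.25]),3.2))
c=cam("scene"); a=cv2.resize(c["frame"][180:360,230:430],None,fx=4,fy=4)
print("pred block top corners (crop px) if centred at -7mm",[((proj(c,fx([x,y,.054]))-[230,180])*4).round().tolist() for x,y in((-.032,-.018),(-.032,.018),(.018,.018),(.018,-.018))])
cv2.imwrite(f"pics/s6.png",a[:,:,::-1])
E
```

```text
[-0.1321 -0.002   0.2548] (array([ 0.08,  0.05, -0.01]), array([ 0.2621, -0.0022,  0.0037]))
pred block top corners (crop px) if centred at -7mm [[357.0, 385.0], [293.0, 336.0], [378.0, 271.0], [441.0, 316.0]]
```

View pics/s6.png

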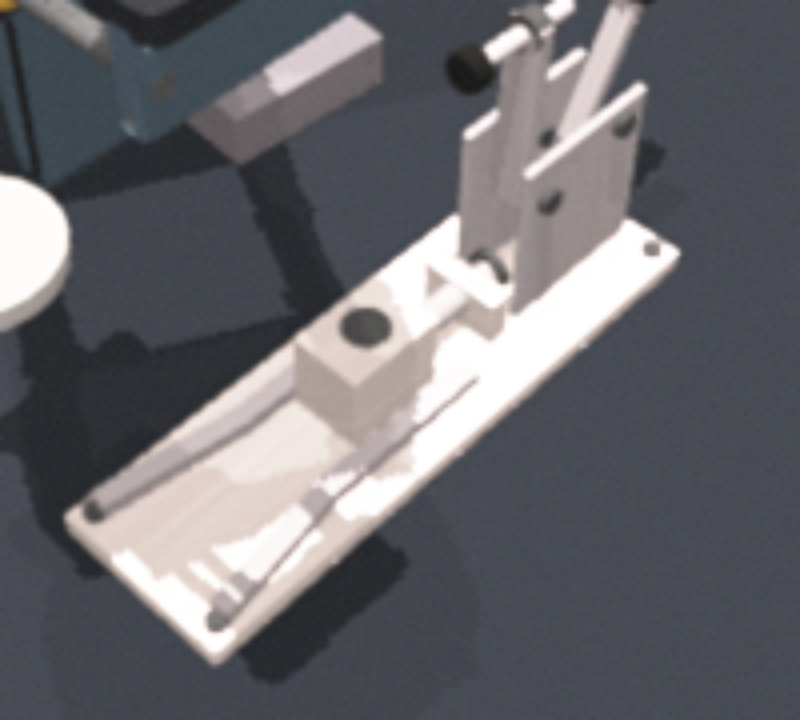

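The block sits flat in the channel with its end on the screw. Its corners at (297,345) and (357,387) match the prediction for a block centred at −7 mm. Next I move over to the handle.

Call:
{"method": "jog_arm", "body": {
  "steps": [0, 0, 0, 0.04, -0.002, 0, 255, 0, 0, 0, 0.08, -0.002, 0, 255, 0, 0, 0, 0.12, -0.002, 0, 255, 0, 0, 0, 0.16, -0.002, 0, 255, 0, 0, 0, 0.2, -0.002, 0, 255, 0, 0, 0, 0.24, -0.002, 0, 255, 0, 0, 0, 0.255, -0.002, 0, 255, 0, 0, 0, 0.255, -0.002, 0, 255, 0, 0, 0, 0.255, -0.002, 0, 255, 0, 0, 0, 0.255, -0.002, 0, 255]
}}

```text
t: 9.5
eef_pos: [0.5101, 0.0884, 0.2496]
eef_rot: [[-0.056, 0.998, -0.002], [0.998, 0.056, -0.0], [-0.0, -0.002, -1.0]]
contact_force: [-0.3, 0.1, -0.5]
gripper_width: 0.0006
```

```bash
python3 - <<'E'
from h import *
print(infx(),delta(fx([.125,0,.19]),3.2))
s=get_state()["eef_pos"]; R=np.array(get_state()["eef_rot"])
for th in np.arange(1.105,0.04,-.1):
    p=[.128+.09*np.cos(th)-.01*np.sin(th)-.0165,0,.092+.09*np.sin(th)+.01*np.cos(th)+.011]
    print(round(1.105-th,3),np.round(p,4))
E
```

```text
[0.1261 0.0025 0.2496] (array([-0.02,  0.  ,  0.01]), array([-0.0011,  0.0026,  0.0596]))
0.0 [0.143  0.     0.1879]
0.1 [0.1513 0.     0.1843]
0.2 [0.1592 0.     0.18  ]
0.3 [0.1667 0.     0.1748]
0.4 [0.1736 0.     0.1689]
0.5 [0.1798 0.     0.1624]
0.6 [0.1854 0.     0.1553]
0.7 [0.1903 0.     0.1477]
0.8 [0.1943 0.     0.1396]
0.9 [0.1976 0.     0.1311]
1.0 [0.2    0.     0.1224]
```

Call:
{"method": "jog_arm", "body": {
  "steps": [0, 0, 0, 0, 0.002, 0.04, 255, 0, 0, 0, 0, 0.0025, 0.061, 255, 0, 0, 0, 0.008, 0.0025, 0.0617, 255, 0, 0, 0, 0.0169, 0.0025, 0.0617, 255, 0, 0, 0, 0.0212, 0.0025, 0.0635, 255, 0, 0, 0, 0.0252, 0.0025, 0.0653, 255, 0, 0, 0, 0.0292, 0.0025, 0.0675, 255, 0, 0, 0, 0.0331, 0.0025, 0.0696, 255, 0, 0, 0, 0.0331, 0.0025, 0.0696, 255]
}}

```text
t: 10.25
eef_pos: [0.5113, 0.1226, 0.181]
eef_rot: [[-0.057, 0.998, 0.001], [0.998, 0.057, 0.0], [0.0, 0.001, -1.0]]
contact_force: [-0.1, -0.3, 0.0]
gripper_width: 0.0009
```

```bash
python3 - <<'E'
from h import *
print(infx(),get_state()["contact_force"])
c=cam("scene"); a=cv2.resize(c["frame"][90:290,300:500],None,fx=3,fy=3)
cv2.imwrite(f"pics/s7.png",a[:,:,::-1])
E
```

```text
[ 0.1602 -0.0007  0.181 ] [-0.10625289 -0.32499057  0.01424874]
```

View pics/s7.png

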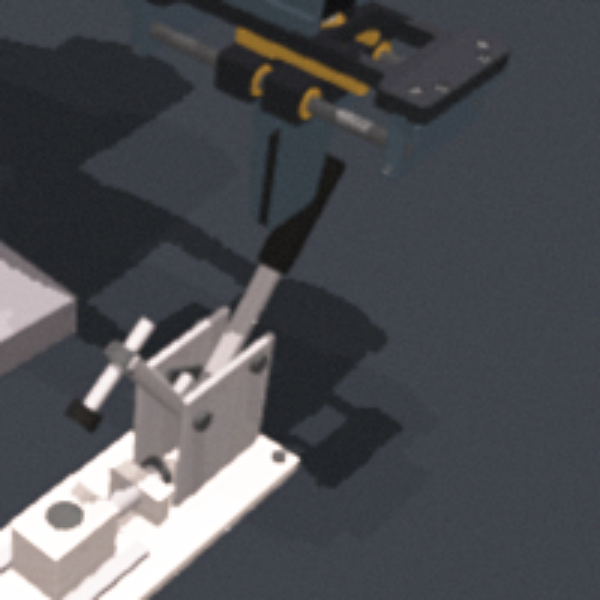

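The handle is turning in front of the fingers and the clamp arm has started down, with its pad at (85,410) heading for the block. I'll continue along the arc.

Call:
{"method": "jog_arm", "body": {
  "steps": [0, 0, 0, 0.0035, 0, 0.003, 255, 0, 0, 0, 0.0065, 0, 0.0062, 255, 0, 0, 0, 0.01, 0, 0.009, 255, 0, 0, 0, 0.0134, 0, 0.0121, 255, 0, 0, 0, 0.0165, 0, 0.0153, 255, 0, 0, 0, 0.0196, 0, 0.0186, 255, 0, 0, 0, 0.0225, 0, 0.022, 255, 0, 0, 0, 0.0252, 0, 0.0257, 255, 0, 0, 0, 0.0277, 0, 0.0295, 255]
}}

```text
t: 11.05
eef_pos: [0.5097, 0.1498, 0.1509]
eef_rot: [[-0.056, 0.998, -0.0], [0.998, 0.056, -0.0], [-0.0, -0.0, -1.0]]
contact_force: [0.6, 0.2, 0.3]
gripper_width: 0.0003
```

Call:
{"method": "jog_arm", "body": {
  "steps": [0, 0, 0, 0.0024, 0, 0.0038, 255, 0, 0, 0, 0.0045, 0, 0.0078, 255, 0, 0, 0, 0.0064, 0, 0.0119, 255]
}}

```text
t: 11.3
eef_pos: [0.5094, 0.1559, 0.1394]
eef_rot: [[-0.056, 0.998, 0.0], [0.998, 0.056, -0.0], [-0.0, 0.0, -1.0]]
contact_force: [-2.7, -2.7, 10.9]
gripper_width: 0.0004
```

```bash
python3 - <<'E'
from h import *
print(infx(),get_state()["contact_force"])
E
```

```text
[ 0.1936 -0.0007  0.1394] [-2.68397074 -2.70510243 10.9282709 ]
```

Call:
{"method": "jog_arm", "body": {
  "steps": [0, 0, 0, 0.0018, 0, 0.004, 255, 0, 0, 0, 0.0035, 0, 0.0083, 255, 0, 0, 0, 0.0046, 0, 0.011, 255, 0, 0, 0, 0.0055, 0, 0.0135, 255]
}}

```text
t: 11.63
eef_pos: [0.5091, 0.1611, 0.1257]
eef_rot: [[-0.056, 0.998, 0.0], [0.998, 0.056, -0.001], [-0.001, 0.0, -1.0]]
contact_force: [0.5, -2.5, 3.0]
gripper_width: 0.0001
```

Call:
{"method": "jog_arm", "body": {
  "steps": [0, 0, 0, 0.0006, 0, 0.002, 255, 0, 0, 0, 0.0012, 0, 0.004, 255]
}}

```text
t: 11.8
eef_pos: [0.509, 0.1627, 0.1217]
eef_rot: [[-0.056, 0.998, 0.0], [0.998, 0.056, 0.0], [0.0, 0.0, -1.0]]
contact_force: [0.6, -0.1, 0.9]
gripper_width: 0.0004
```

The resistance has vanished, so it has probably snapped over. I'll lift off, move clear, and look.

Call:
{"method": "jog_arm", "body": {
  "steps": [0, 0, 0, 0, 0, -0.03, 255, 0, 0, 0, 0, 0, -0.07, 255, 0, 0, 0, 0.02, 0, -0.11, 255, 0, 0, 0, 0.05, 0, -0.15, 255, 0, 0, 0, 0.05, 0, -0.16, 255, 0, 0, 0, 0.05, 0, -0.16, 255, 0, 0, 0, 0.05, 0, -0.16, 255]
}}

```text
t: 12.38
eef_pos: [0.5064, 0.2131, 0.2825]
eef_rot: [[-0.057, 0.998, 0.002], [0.998, 0.057, 0.001], [0.001, 0.002, -1.0]]
contact_force: [-0.7, -0.7, -0.3]
gripper_width: 0.0003
```

```bash
python3 - <<'E'
from h import *
c=cam("scene"); a=cv2.resize(c["frame"][130:360,230:460],None,fx=2.6,fy=2.6)
pr=lambda p:((proj(c,fx(p))-[230,130])*2.6).round().tolist()
print("handle end level",pr([.248,0,.092]),"block top",[pr([x,y,.054]) for x,y in((-.032,-.018),(-.032,.018),(.018,.018),(.018,-.018))],"t",get_state()["t"])
for th in(1.105,.98,.9):
    print(th,pr([.128+.12*np.cos(1.105-th),0,.092+.12*np.sin(1.105-th)]))
cv2.imwrite(f"pics/s8.png",a[:,:,::-1])
E
```

```text
handle end level [485.0, 114.0] block top [[232.0, 380.0], [191.0, 349.0], [246.0, 306.0], [287.0, 335.0]] t 12.4333
1.105 [485.0, 114.0]
0.98 [488.0, 98.0]
0.9 [488.0, 88.0]
```

View pics/s8.png

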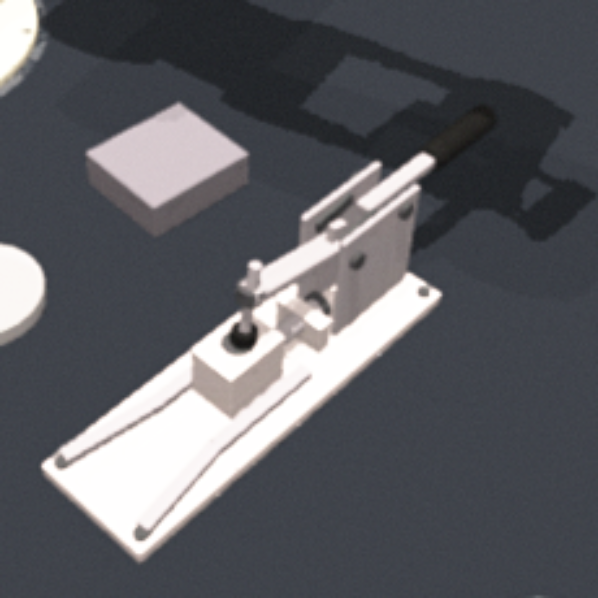

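The handle's end is at about (487,116), which fits the level prediction (485,114). The pad sits on the block, whose corners at (192,352) and (232,381) are where predicted. I'm handing in.

```bash
python3 -c "
from plant import *
print(job_done())"
```

```text
the job is handed in; nothing more can be done
None
```

The block is in the channel against the stop screw, and the clamp is closed over it. I handed the job in at about 12.4 s of the 64 s allowed; no verdict is reported.

- **Block:** I set it down in the flared loading end and pushed it along from behind. At the stop, the force rose to about 14 N and the tool stopped moving. That agrees with the screw tip measured in the top picture, at about +18 mm in the fixture.
- **Clamp:** I pushed the handle over in small steps. Resistance read about 11 N near 0.8 rad, where I expected the peak, and was gone by about 1.0 rad.
- **Last check:** The final picture shows the handle level, the pad on the block and the block's corners within about 1 mm of the predicted place. The arm was lifted clear.

No checks disagreed. Three things were not measured directly: the pad's force on the block and the exact handle angle, which I judged from the picture and the lost resistance, and whether the other bench objects stayed put, which I did not re-measure at the end.

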